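# Set the end stop of a plate dispensing station and bring the plate up to it

## Robot

A 7-joint arm with a two-finger parallel gripper is mounted at the origin on the work surface. World frame = base frame: x ahead of the robot, y to its left, z up, the work surface at z = 0. Lengths are in m, angles in rad, forces in N, time in s.
With the tool pointing down it reaches from about 0.35 to 0.9 m from the base axis. Payload 7.2 kg.
Tool frame: the origin (TCP) lies at the very end of the fingers, on their centre line; the grasp point (between the pads) lies env.tcp_to_grasp behind it (env.tcp_to_grasp is the distance from the TCP to the grasp point, in m); z points along the fingers, y is the line along which they close (so a half turn about z gives the same grasp; the last joint's range is limited). The gripper opens to 85 mm and grips with 20 to 120 N. Pads are 22 mm wide; open, the fingers measure 114 mm over their backs; the gripper's body (76 mm by 85 mm) begins 54 mm behind the grasp point. The pads swing forward as they close: fully open they stand 13 mm farther back than shut.
Start: joints at [1.128, 0.411, -0.013, 1.596, 0.006, 1.134, -0.082], TCP at [0.229, -0.582, 0.231] pointing down, gripper open.
Joint ranges: [-2.95, 2.95], [-0.29, 1.99], [-1.47, 1.44], [0.14, 2.54], [-1.03, 4.17], [0.13, 1.85], [-2.86, 2.86]. Speed limits (rad/s): [2.39, 2.39, 3.01, 3.01, 3.14, 3.14, 3.14].

## Interface

Orientations are given as [roll, pitch, yaw] about the fixed x, y, z axes, in that order (R = Rz(yaw) Ry(pitch) Rx(roll)).
In Python, from cell import env gives the robot as it stands. The module is installed in compiled form; this text tells all that it offers. Calls block until the motion is done:
- env.movep(position, orientation): joint-space move of the TCP to a pose.
- env.movel(position, orientation=None, velocity=0.15, threshold=None): straight line of the TCP; orientation=None keeps the orientation; velocity is the mean speed in m/s. With threshold (N) it stops when the force on the tool has changed by that much, and returns True; else False.
- env.set_joints(angles): joint-space move.
- env.command_gripper(opening, f_grip=None): finger opening in m; f_grip is the grip in N (None keeps the last); returns when the fingers have stopped.
- env.wait(seconds).
- env.inverse_kinematics(position, orientation): joint angles nearest the present ones, or None.
- env.observe(): the state.
- env.grab_frame(name): name is "scene" or "top" or "wrist"; returns (picture, depth): 400x640x3 uint8, red, green, blue; 400x640 float32, m along the optical axis (not along the pixel's ray), 0 where there is no reading.
- env.camera_params(name): a dict with "fx", "fy", "cx", "cy" (pixels), "D" ([k1, k2, p1, p2, k3] as OpenCV has them; the pictures are not rectified), "camera_from_world" (4x4, takes a point from world to camera coordinates); the wrist camera has in their place "tool_from_camera" (4x4, takes a point from camera to tool coordinates, whose origin is the TCP and whose axes are the flange's). Camera axes: x right, y up, looking along -z (the intrinsics and any distortion apply to the point x, -y, -z); pixel columns grow to the right and rows downward; lengths in m; the calibration is good to about 2 mm. A picture is of the moment at which its call begins: read the wrist's pose just before it. camera_params takes no time and is no camera call.
A pose or a line that the arm cannot do raises env.PlanningError and nothing moves.
- env.job_done(): hands the job in; it is judged then, once.
Trained networks look in the newest picture that a camera, given by its name, has taken for a name from the list of things; names that differ only in an ending like _2 or _b are one class to them, and where a whole thing is asked for, a point or a joint stands for the part that bears it (a point fixed in the world has none). Each returns a list of dicts, best first, with "p" (0 to 1); they miss things now and then, are a little off and sometimes report something else, mostly with a low value. They report only what shows in the picture. A call takes as long as a camera call. They do not tell look-alikes from the thing itself.
- env.find_in(thing, camera): "centre" ([column, row] in pixels, amid what is visible of it).
The state is a dict: "time_s": time; "joint_positions": joint angles; "joint_velocities": joint speeds; "joint_torque": joint torques, N m; "ee_pos": TCP position; "ee_rot": TCP orientation; "ft_force": force on the tool from outside, world axes, zero at the start; "wrist_torque": the same for the moment, N m; "grip_width": finger opening in m; "finger_force": force on a finger pad.
Only numpy, scipy, OpenCV 4.12 (cv2) and the standard library are available. Lean on these libraries where they do the work, as an engineer would, in place of code of your own. Each camera call takes 0.05 s, during which the arm holds its last target. There are 200 camera calls.

## Task

Set the plate station's end stop to the rider on the scale, using only its crank: the screw drive is worn, so wind the stop well past the rider, away from the plate, and come back onto the rider from that side, so that all play is taken up against the plate's push (if you come back too far, go past and come back again). Then slide the white well plate along its channel up to the stop and press it home gently, with about 10 N and never over 16 N, so that it rests against the stop with the pointer still at the rider. Let go, and leave the other things on the bench alone.

Things in the scene. Friction and masses are not known exactly. Their poses are not given: they have to be found in the camera images.
- station: plate dispensing station fixed to the bench; aluminium bed 164 mm (its x) by 440 mm (its y, from -225 to 215), top 26 mm above the bench. Origin: on the bench, centre line x = 0. Plates slide to +y in a channel 87.4 mm wide between steel rails 8 mm high, y = -222 to 98, open at -y. Along +y follow nozzle bridge, end stop, and grey gearbox (y = 137 to 203, 90 mm high) with crank on top.
- bridge (a point): middle of the top of the low nozzle bridge across the channel, 82 mm above the bench (a pipe fitting rises to 102 mm at the station's x = -45); it is 24 mm thick (y), 158 mm wide (x). The plate passes under it.
- stop: steel end stop: crossbar 80 mm wide (x), 14 mm thick, 1.5 to 23.5 mm above the bed, dark nut housing 36 mm long on top, to 51 mm. Origin: bed level, centre line, in the plane of the face towards the plate (-y); axes as the station's. Slides along y only, with 3 N drag. It has 3.5 mm of play on the drive, in which any push over 3 N shifts it; with the play taken up it stands against about 30 N.
- stop_face (a point): centre of the stop's face, 7 mm above the bed (33 mm above the bench), facing the plate.
- pointer (a point): tip of the stop's pointer above the scale, exactly in the plane of the stop's face; 60 mm to the station's +x of the centre line, 12 mm above the bed.
- rider: the set mark: steel saddle clip 12 mm wide, fixed on the scale ledge (lines every 9 mm, top 36 mm above the bench, station's +x side), with a bright ridge across its middle. Origin: on the ledge under that ridge; axes as the station's. The stop is at the mark when the pointer's y in this frame is 0; negative y is the plate's side, positive y is past the rider, towards the crank.
- crank (a joint): crank angle in rad, positive clockwise from above, free from -3.6 to 8.3. Clockwise drives the stop, once the play is taken up, to the station's +y (away from the plate) by 6 mm per rad; counter-clockwise brings it back. The 3.5 mm of play is 0.58 rad of lost motion at each reversal. Turning takes 0.2 N m, 4 to 5 N at the handle; the crank stays where it is left.
- crank_axis (a point): point on the crank's vertical axis of rotation, at the height of the middle of the handle (127 mm above the bench).
- handle (a point): middle of the crank's upright handle: black sleeve 18 mm in diameter, 42 mm tall (106 to 148 mm above the bench), spinning freely on its pin 45 mm from the crank's axis. The crank arm below it has its top 104 mm above the bench.
- plate: white 96-well plate, 85.5 mm (x) by 127.8 mm (y) by 14.4 mm high, lying loose in the channel on the bed, about 0.12 kg. Origin: centre of its underside. Its +y end (63.9 mm from the origin) faces the stop, its -y end is the one to push.
- tube_rack: bystander: blue tube rack 85 x 125 x 45 mm (61 with tubes) standing on the bench; origin centre of underside.
- tip_box: bystander: grey tip box with clear lid, 88 x 125 x 66 mm; origin centre of underside.
- reagent: bystander: small amber bottle, 48 mm in diameter, 90 mm tall; origin centre of underside.
Things that resemble listed ones, but are neither listed nor needed, are in the scene too. What is meant by the plate is not black, and is the smaller of those in its own colour.

How it is judged:
On the way, in this order (a step that is already met when the one before it is completed fails the run):
1. the stop has been wound at least 3 mm past the rider, before the plate is pressed on it (y of pointer in the frame of rider above 0.003 m), for 0.1 s.
2. the stop has been brought back onto the rider (pointer within 1.5 mm) (y of pointer in the frame of rider between -0.0015 and 0.0015 m), for 0.3 s.
3. the plate bears on the stop with more than 6 N while the pointer stands within 1.5 mm of the rider (all of step 2 and contact force between plate and stop above 6 N), for 0.2 s.
At the end, for the whole second after the job is handed in: the stop's pointer stands within 1.5 mm of the rider; the plate lies flat in its channel, at rest, its end within 1.5 mm of the stop's face; everything is let go (all of step 2 and y of plate in the frame of stop_face between -0.0654 and -0.062 m and angle between plate's own z axis and vertical below 0.03 rad and height (world z) of plate below 0.028 m and angle between the y axis of plate and the y axis of station, either way round below 0.03 rad and linear speed of plate below 0.01 m/s); the robot touches nothing.
It fails at once if the plate is pressed on the stop with more than 16 N (contact force between plate and stop above 16 N).
It fails at once if the stop is pushed by hand instead of with the crank (more than 2 N on it) (contact force between any of the arm, the fingers and stop above 2 N).
It fails at once if a bystander is moved more than 20 mm (distance of any of tube_rack, tip_box, reagent from where it was at the start of the episode above 0.02 m).
It also fails if it takes over 72 s, if anything falls off the work surface, if the arm or the gripper's body presses on something with over 40 N, if the wrist force passes 120 N, or if a joint passes its speed limit or range.

## Working session

There is one attempt and no reset: what is moved stays moved. The work goes in short steps, each a Python script; the robot and the scene stay as the last script left them, time stands still between calls to the robot, and variables do not carry over. Pictures are saved under pics/ and viewed, at most 10 in all, crops included, and the job is handed in when it is done.

```bash
mkdir -p pics; cat > h.py <<'E'
import numpy as np, cv2
from cell import env
from scipy.spatial.transform import Rotation as R
def cam(name):
    p=env.camera_params(name)
    K=np.array([[p["fx"],0,p["cx"]],[0,p["fy"],p["cy"]],[0,0,1]]);D=np.array(p["D"],float)
    if "camera_from_world" in p: wc=np.linalg.inv(np.array(p["camera_from_world"]))
    else:
        s=env.observe(); T=np.eye(4); q=s["ee_rot"]
        T[:3,:3]=R.from_euler("xyz",q).as_matrix(); T[:3,3]=s["ee_pos"]; wc=T@np.array(p["tool_from_camera"])
    return K,D,wc
def ray(c,uv):
    K,D,wc=c; x,y=cv2.undistortPoints(np.array([[uv]],float),K,D)[0,0]
    return wc[:3,3],wc[:3,:3]@np.array([x,-y,-1.0])
def onz(c,uv,z):
    o,d=ray(c,uv); return o+d*(z-o[2])/d[2]
def ond(c,uv,dep):
    o,d=ray(c,uv); return o+d*dep
def proj(c,P):
    K,D,wc=c; q=(np.linalg.inv(wc)@np.append(P,1))[:3]
    return cv2.projectPoints(np.array([[q[0],-q[1],-q[2]]]),np.zeros(3),np.zeros(3),K,D)[0][0,0]
E
python3 - <<'E'
from h import *
s=env.observe(); print({k:np.round(v,3) for k,v in s.items()}, env.tcp_to_grasp)
for n in ["scene","top"]:
    c=cam(n); im,d=env.grab_frame(n); cv2.imwrite(f"pics/{n}.png",im[:,:,::-1]); np.savez(f"{n}.npz",im=im,d=d,K=c[0],D=c[1],wc=c[2])
    print(n,c[2][:3,3])
    for t in ["station","bridge","stop","pointer","rider","crank_axis","handle","plate","tube_rack","tip_box","reagent"]:
        for r in env.find_in(t,n)[:4]:
            u,v=r["centre"]; z=d[int(v),int(u)]
            print(n,t,round(r["p"],2),np.round([u,v]),np.round(ond(c,(u,v),z),3))
E
```

```text
{'time_s': np.float64(0.0), 'joint_positions': array([ 1.128,  0.412, -0.013,  1.597,  0.006,  1.134, -0.082]), 'joint_velocities': array([ 0.   ,  0.   ,  0.001,  0.   , -0.001, -0.   , -0.   ]), 'joint_torque': array([ 1.0000e-03, -6.0063e+01,  6.8200e-01, -2.9942e+01,  1.4000e-02,
        1.1000e-02, -0.0000e+00]), 'ee_pos': array([ 0.229, -0.581,  0.23 ]), 'ee_rot': array([-3.14 ,  0.   ,  0.375]), 'ft_force': array([0.154, 0.152, 0.958]), 'wrist_torque': array([-0.057,  0.051, -0.049]), 'finger_force': np.float64(0.0), 'grip_width': np.float64(0.085)} 0.0187
scene [ 1.26755364 -0.10113917  0.55323247]
scene station 0.76 [361. 219.] [0.555 0.014 0.044]
scene station 0.69 [328. 257.] [ 0.704 -0.071  0.057]
scene station 0.4 [365. 208.] [0.53  0.025 0.057]
scene bridge 0.63 [361. 219.] [0.555 0.013 0.044]
scene stop 0.58 [365. 206.] [0.531 0.025 0.063]
scene pointer 0.93 [366. 211.] [0.529 0.027 0.049]
scene rider 0.39 [370. 228.] [0.591 0.03  0.043]
scene crank_axis 0.63 [358. 220.] [0.535 0.01  0.026]
scene crank_axis 0.59 [294. 215.] [ 0.527 -0.147  0.039]
scene plate 0.84 [236.
[... 284 characters left out ...]

top station 0.96 [284. 227.] [ 0.505 -0.005  0.027]
top bridge 0.69 [282. 225.] [ 0.507 -0.005  0.063]
top stop 0.74 [275. 222.] [0.515 0.013 0.077]
top pointer 0.84 [274. 225.] [0.507 0.015 0.074]
top pointer 0.57 [352. 168.] [ 0.665 -0.193  0.045]
top rider 0.47 [282. 226.] [0.507 0.    0.023]
top handle 0.63 [216. 241.] [0.46  0.149 0.147]
top plate 0.93 [338. 222.] [ 0.518 -0.151  0.038]
top plate 0.87 [271. 114.] [0.834 0.035 0.013]
top plate 0.62 [403. 309.] [ 0.287 -0.324  0.021]
top plate 0.34 [283. 228.] [ 0.504 -0.003  0.024]
top tube_rack 0.65 [351. 169.] [ 0.664 -0.188  0.042]
top tip_box 0.72 [450. 196.] [ 0.584 -0.449  0.066]
top reagent 0.71 [304. 159.] [ 0.679 -0.063  0.093]
```

```bash
ls pics
```

```text
scene.png
top.png
```

View pics/top.png

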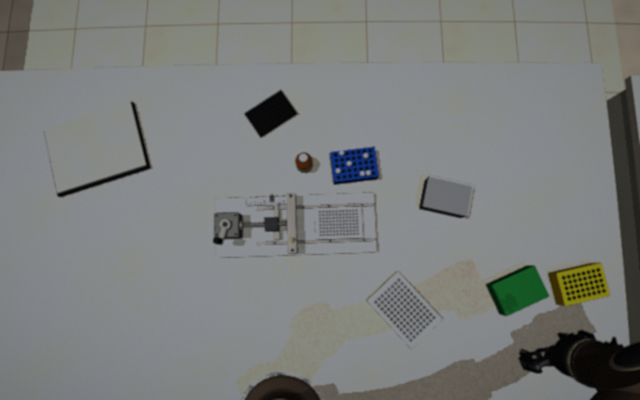

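```bash
python3 - <<'E'
import cv2
im=cv2.imread("pics/scene.png")[130:350,200:480]; cv2.imwrite("pics/scene_c.png",cv2.resize(im,None,fx=2.7,fy=2.7,interpolation=cv2.INTER_CUBIC))
E
```

```text
(no output)
```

View pics/scene_c.png

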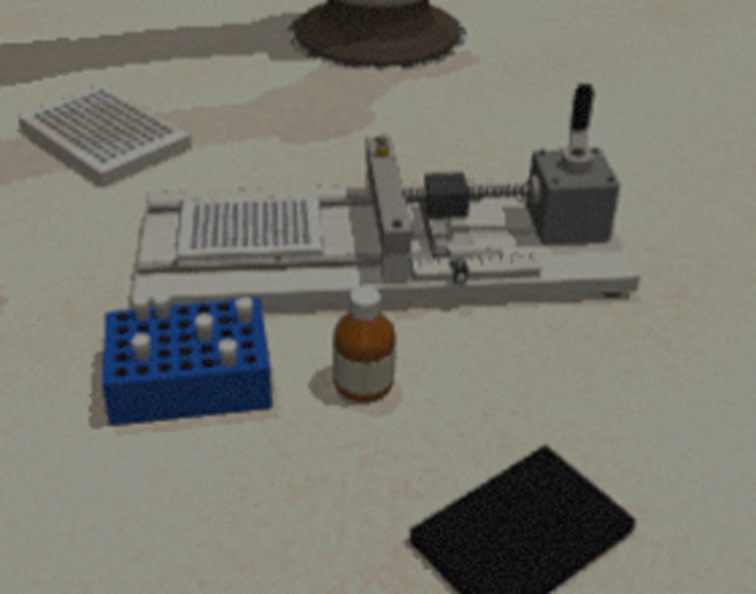

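The plate lies in the channel at top (338,222). The look-alikes are the larger white plate at (403,309) and the black one at (271,114). In the scene picture the pointer (≈361,223) is on the plate side of the rider (≈370,229). Next I'll look from above with the wrist camera.

```bash
python3 - <<'E'
from h import *
p=env.camera_params("wrist"); print(np.round(p["tool_from_camera"],3),p["fx"],p["D"])
T=np.array(p["tool_from_camera"]); ax=-T[:3,2]; print("optical axis in tool",ax)
Rt=R.from_euler("xyz",[np.pi,0,0]).as_matrix()
# place so axis hits (0.555,0.06,0.036) with tcp at z=.27
cpos=Rt@T[:3,3]; a=Rt@ax; z=0.25
k=(z+cpos[2]-0.036)/-a[2]; xy=np.array([0.535,0.06])-(cpos+a*k)[:2]
print(xy)
env.movep([*xy,z],[np.pi,0,0])
print(env.observe()["time_s"])
c=cam("wrist"); im,d=env.grab_frame("wrist"); cv2.imwrite("pics/w1.png",im[:,:,::-1]); np.savez("w1.npz",im=im,d=d,wc=c[2]);print(c[2][:3,3])
for t in ["bridge","stop","pointer","rider","crank_axis","handle","plate","stop_face"]:
    for r in env.find_in(t,"wrist")[:3]:
        u,v=r["centre"]; z=d[int(v),int(u)]
        print(t,round(r["p"],2),np.round([u,v]),np.round(ond(c,(u,v),z),3))
E
```

```text
[[-0.     0.965  0.264  0.068]
 [ 1.    -0.     0.001  0.   ]
 [ 0.001  0.264 -0.965 -0.143]
 [ 0.     0.     0.     1.   ]] 329.3915059008637 [-0.04211238  0.          0.          0.          0.        ]
optical axis in tool [-0.26377809 -0.00127926  0.96458254]
[0.56409559 0.059704  ]
3.7667
[0.63263999 0.0590948  0.39251732]
bridge 0.81 [362. 204.] [0.533 0.014 0.051]
stop 0.93 [355. 218.] [0.525 0.024 0.076]
stop 0.17 [346. 150.] [0.59  0.031 0.04 ]
pointer 0.76 [356. 222.] [0.522 0.022 0.077]
rider 0.65 [348. 155.] [0.585 0.029 0.04 ]
crank_axis 0.9 [361. 206.] [0.532 0.016 0.054]
handle 0.69 [225. 293.] [0.472 0.146 0.128]
plate 0.94 [602. 318.] [ 0.362 -0.325  0.02 ]
plate 0.68 [221. 296.] [0.555 0.102 0.267]
plate 0.55 [502. 212.] [ 0.52  -0.147  0.041]
stop_face 0.98 [356. 220.] [0.524 0.023 0.077]
stop_face 0.65 [360. 206.] [0.533 0.017 0.059]
stop_face 0.3 [230. 251.] [0.502 0.145 0.104]
```

View pics/w1.png

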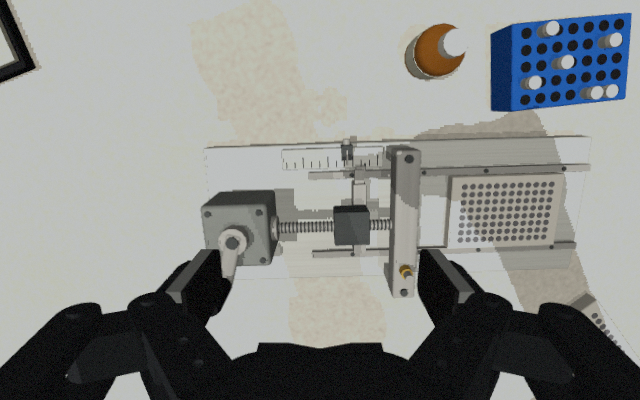

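```bash
python3 - <<'E'
from h import *
f=np.load("w1.npz"); c=cam("wrist"); im=f["im"]
for uv,z in [((206,147.5),.026),((588,136),.026),((576,262),.026),((232,242),.106),((346,150),.042),((365,168),.038),((405,154),.082),((404,294),.082),((453,176),.04),((447,247),.04),((562,243),.04),((555,174),.04)]:
    print(uv,np.round(onz(c,uv,z),4))
cv2.imwrite("pics/w1c.png",cv2.resize(im[130:265,195:435,::-1],None,fx=3.3,fy=3.3,interpolation=cv2.INTER_CUBIC))
E
```

```text
(206, 147.5) [0.5914 0.187  0.026 ]
(588, 136) [ 0.6058 -0.2427  0.026 ]
(576, 262) [ 0.45   -0.2612  0.026 ]
(232, 242) [0.512  0.1427 0.106 ]
(346, 150) [0.5903 0.0324 0.042 ]
(365, 168) [0.5703 0.011  0.038 ]
(405, 154) [ 0.5914 -0.0203  0.082 ]
(404, 294) [ 0.442  -0.0298  0.082 ]
(453, 176) [ 0.562  -0.0858  0.04  ]
(447, 247) [ 0.4779 -0.0879  0.04  ]
(562, 243) [ 0.4819 -0.2259  0.04  ]
(555, 174) [ 0.5646 -0.2011  0.04  ]
```

View pics/w1c.png

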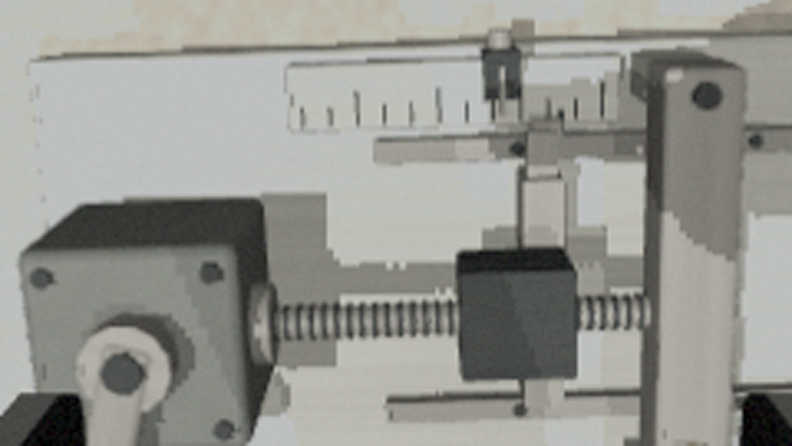

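The crop shows the rider ridge at crop (502,75) and the pointer tip at about (560,116). With scale lines 27.5 px apart, the pointer is about 19 mm to the plate side. Next I'll measure the handle and hub from depth.

```bash
cat >> h.py <<'E'
def cloud(name,d,c):
    K,D,wc=c; v,u=np.mgrid[0:400,0:640]
    q=cv2.undistortPoints(np.stack([u.ravel(),v.ravel()],1).astype(float)[:,None],K,D)[:,0]
    z=d.ravel(); P=np.stack([q[:,0]*z,-q[:,1]*z,-z],1)@wc[:3,:3].T+wc[:3,3]
    P[z<=0]=np.nan
    return P.reshape(400,640,3)
E
python3 - <<'E'
from h import *
for n in ["scene","top"]:
    f=np.load(n+".npz"); P=cloud(n,f["d"],(f["K"],f["D"],f["wc"]))
    m=(abs(P[...,0]-.48)<.08)&(abs(P[...,1]-.145)<.06)
    for lo,hi in [(.085,.095),(.1,.108),(.11,.14),(.14,.155)]:
        k=m&(P[...,2]>lo)&(P[...,2]<hi); q=P[k]
        if len(q): print(n,lo,len(q),np.round(q.mean(0),4),np.round(q.min(0),3),np.round(q.max(0),3))
f=np.load("w1.npz");P=cloud("wrist",f["d"],cam("wrist"))
print(np.round(P[242,232],4),np.round(P[235:250:3,232],3).tolist(),np.round(P[250:280:5,230],3).tolist())
k=(P[...,2]>.086)&(P[...,2]<.093)&(abs(P[...,0]-.51)<.06)&(abs(P[...,1]-.14)<.06);print(np.nanpercentile(P[k],[1,50,99],axis=0))
E
```

```text
scene 0.085 335 [0.5193 0.14   0.0894] [0.478 0.109 0.085] [0.545 0.175 0.095]
scene 0.1 110 [0.499  0.1458 0.1036] [0.463 0.129 0.1  ] [0.525 0.16  0.108]
scene 0.11 81 [0.4722 0.1529 0.1246] [0.464 0.145 0.11 ] [0.477 0.164 0.139]
scene 0.14 36 [0.4692 0.1537 0.1449] [0.459 0.146 0.14 ] [0.476 0.161 0.149]
top 0.085 462 [0.5089 0.1367 0.0892] [0.474 0.105 0.085] [0.54  0.172 0.095]
top 0.1 134 [0.4959 0.1414 0.1032] [0.456 0.126 0.1  ] [0.52  0.154 0.108]
top 0.11 24 [0.4618 0.1457 0.1249] [0.455 0.143 0.113] [0.471 0.157 0.14 ]
top 0.14 40 [0.4629 0.1505 0.1454] [0.456 0.143 0.141] [0.471 0.159 0.151]
[0.5124 0.1424 0.107 ] [[0.518, 0.143, 0.103], [0.516, 0.142, 0.106], [0.513, 0.143, 0.106], [0.51, 0.143, 0.106], [0.507, 0.143, 0.106]] [[0.503, 0.146, 0.104], [0.499, 0.146, 0.106], [0.492, 0.147, 0.104], [0.487, 0.147, 0.104], [0.482, 0.147, 0.104], [0.477, 0.148, 0.105]]
[[0.48092416 0.11106628 0.08657146]
 [0.52245406 0.13375696 0.09012792]
 [0.54394896 0.17483111 0.09242716]]
```

```bash
cat >> h.py <<'E'
AX=np.array([.5115,.1425]); Z=.112
def turn(phi,dth,step=.2,v=.06,lim=30,o=[np.pi,0,0],r=.045):
    """dth>0 clockwise; returns new phi"""
    n=int(np.ceil(abs(dth)/step))
    for i in range(n):
        phi-=dth/n
        env.movel([*(AX+r*np.array([np.cos(phi),np.sin(phi)])),Z],None,velocity=v)
        s=env.observe(); f=s["ft_force"]
        rad=np.array([np.cos(phi),np.sin(phi)]); tan=np.array([rad[1],-rad[0]])*np.sign(dth)
        e=s["ee_pos"][:2]-AX
        print("phi %.2f real %.3f r %.4f frad %.1f ftan %.1f fz %.1f w %.4f t %.1f"%(phi,np.arctan2(e[1],e[0]),np.hypot(*e),f[:2]@rad,f[:2]@tan,f[2],s["grip_width"],s["time_s"]))
        if np.hypot(f[0],f[1])>lim: print("LIMIT");break
    return phi
E
python3 - <<'E'
from h import *
env.command_gripper(.05,30)
env.movep([.4665,.150,.19],[np.pi,0,0])
print(env.movel([.4665,.150,Z],None,velocity=.1,threshold=12))
print(env.observe()["ee_pos"],env.observe()["ft_force"])
env.command_gripper(0.0,30)
s=env.observe(); print(s["ee_pos"],s["ft_force"],s["grip_width"],s["finger_force"])
if .012<s["grip_width"]<.03:
    phi=np.arctan2(.0076,-.045); phi=turn(phi,.8,lim=25); print(phi)
E
```

```text
False
[0.46692582 0.15017219 0.11243869] [-0.44110925 -0.19276342  0.89022284]
[0.46697172 0.15072438 0.11276975] [-1.75557449  1.47328517  5.35804458] 0.016953831187371166 29.269614333752543
phi 2.77 real 2.766 r 0.0451 frad 2.9 ftan 0.4 fz 7.8 w 0.0170 t 6.9
phi 2.57 real 2.564 r 0.0450 frad 2.3 ftan -0.7 fz 7.4 w 0.0173 t 7.2
phi 2.37 real 2.363 r 0.0448 frad 1.4 ftan -1.1 fz 7.2 w 0.0172 t 7.5
phi 2.17 real 2.161 r 0.0447 frad 0.2 ftan -0.6 fz 6.2 w 0.0172 t 7.8
2.1742825962555434
```

```bash
python3 - <<'E'
from h import *
phi=turn(2.1742826,4.0,step=.25,v=.08,lim=25); print(phi)
im,d=env.grab_frame("wrist"); cv2.imwrite("pics/w2.png",im[:,:,::-1])
E
```

```text
phi 1.92 real 1.904 r 0.0446 frad -0.2 ftan -0.1 fz 6.4 w 0.0171 t 8.1
phi 1.67 real 1.650 r 0.0445 frad -1.0 ftan 0.6 fz 6.7 w 0.0170 t 8.4
phi 1.42 real 1.398 r 0.0443 frad -2.1 ftan 1.4 fz 6.6 w 0.0175 t 8.7
phi 1.17 real 1.148 r 0.0444 frad -3.4 ftan 0.6 fz 7.2 w 0.0171 t 9.0
phi 0.92 real 0.898 r 0.0443 frad -3.2 ftan 1.0 fz 7.4 w 0.0171 t 9.3
phi 0.67 real 0.651 r 0.0444 frad -3.1 ftan 1.1 fz 7.7 w 0.0169 t 9.6
phi 0.42 real 0.407 r 0.0445 frad -4.3 ftan 0.7 fz 9.6 w 0.0168 t 9.8
phi 0.17 real 0.164 r 0.0447 frad -4.2 ftan -0.4 fz 7.8 w 0.0174 t 10.1
phi -0.08 real -0.081 r 0.0448 frad -3.0 ftan 0.3 fz 9.0 w 0.0171 t 10.4
phi -0.33 real -0.329 r 0.0450 frad -3.6 ftan 0.5 fz 9.2 w 0.0170 t 10.7
phi -0.58 real -0.578 r 0.0452 frad -1.9 ftan 1.8 fz 8.4 w 0.0170 t 11.0
phi -0.83 real -0.826 r 0.0453 frad -1.6 ftan -0.1 fz 7.6 w 0.0171 t 11.3
phi -1.08 real -1.074 r 0.0455 frad -0.7 ftan 0.1 fz 8.7 w 0.0172 t 11.6
phi -1.33 real -1.322 r 0.0456 frad 0.8 ftan 0.2 fz 9.2 w 0.0168 t 11.9
phi -1.58 real -1.571 r 0.0457 frad 0.8 ftan 0.5 fz 9.9 w 0.0172 t 12.2
phi -1.83 real -1.819 r 0.0458 frad 1.5 ftan 0.1 fz 11.2 w 0.0169 t 12.5
-1.8257173999999998
```

View pics/w2.png

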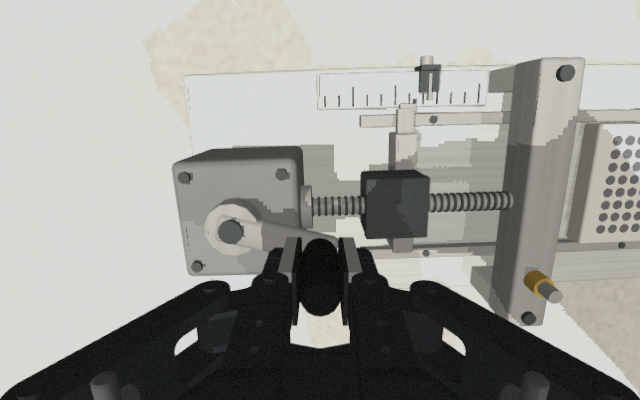

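```bash
python3 - <<'E'
import cv2
im=cv2.imread("pics/w2.png")[45:125,375:475]; cv2.imwrite("pics/w2c.png",cv2.resize(im,None,fx=7,fy=7,interpolation=cv2.INTER_CUBIC))
E
```

```text
(no output)
```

View pics/w2c.png

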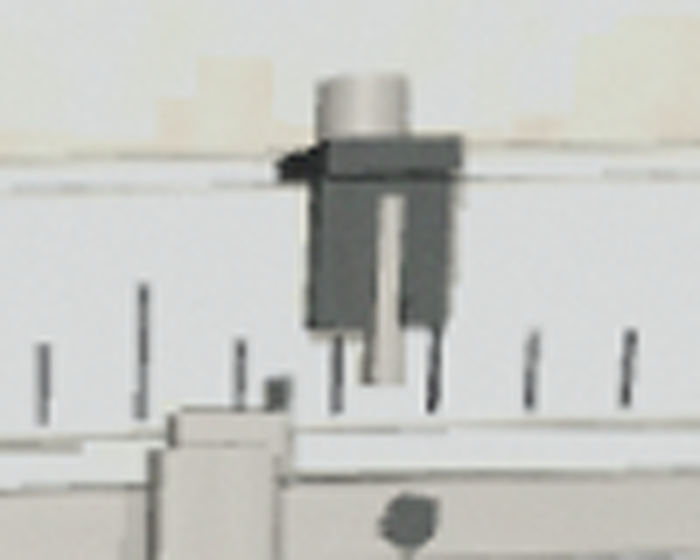

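The ridge is at full-picture pixel (430,≈90) and the pointer tip at (415,100). The stop is about 7–9 mm past the rider. I'll release and look from straight above, where there is no parallax.

```bash
cat >> h.py <<'E'
def look(tag,ry=.0305,rx=.585,z=.12,view=True):
    env.movep([rx-.004,ry,z],[np.pi,0,0]); env.wait(.2)
    c=cam("wrist"); fs=[env.grab_frame("wrist") for _ in range(4)]
    im=np.mean([f[0] for f in fs],0); d=np.median([f[1] for f in fs],0)
    np.savez(tag+".npz",im=im,d=d,wc=c[2]); print("cam",np.round(c[2][:3,3],4),env.observe()["time_s"])
    u,v=proj(c,[rx,ry,.038]); u=int(u);v=int(v); print("centre",u,v)
    x0,y0=max(u-55,0),max(v-38,0)
    k=im[y0:y0+76,x0:x0+110,::-1]; cv2.imwrite(f"pics/{tag}.png",cv2.resize(k,None,fx=7,fy=7,interpolation=cv2.INTER_CUBIC)); print("crop origin",x0,y0)
    return im,d,c
E
python3 - <<'E'
from h import *
env.command_gripper(.04); p=env.observe()["ee_pos"]; print(p)
env.movel([p[0],p[1],.165],None,velocity=.15)
env.command_gripper(0.02)
im,d,c=look("w3")
P=cloud("wrist",d,c)
m=(P[...,2]>.039)&(P[...,2]<.06)&(abs(P[...,0]-.592)<.03)&(abs(P[...,1]-.03)<.03)
vs,us=np.where(m); print([(int(u),int(v),np.round(P[v,u],4).tolist()) for u,v in list(zip(us,vs))[::25]][:40])
E
```

```text
[0.49971068 0.09868901 0.11159234]
cam [0.649  0.0322 0.2633] 14.6417
centre 322 202
crop origin 267 164
[(319, 188, [0.5958, 0.0328, 0.0393]), (329, 189, [0.5959, 0.0259, 0.0427]), (320, 191, [0.5942, 0.0321, 0.0416]), (328, 192, [0.5937, 0.0266, 0.0424]), (319, 194, [0.5917, 0.0328, 0.0402]), (327, 195, [0.591, 0.0272, 0.0401]), (318, 197, [0.5895, 0.0335, 0.0401]), (326, 198, [0.5887, 0.0279, 0.04]), (318, 200, [0.5871, 0.0335, 0.0393]), (327, 201, [0.5867, 0.0272, 0.0404]), (318, 203, [0.5852, 0.0335, 0.0404]), (326, 204, [0.5843, 0.0278, 0.0397]), (318, 206, [0.5829, 0.0335, 0.0402]), (327, 207, [0.5821, 0.0271, 0.0398]), (320, 209, [0.5807, 0.0321, 0.0401]), (329, 210, [0.58, 0.0257, 0.0402]), (297, 220, [0.5722, 0.0486, 0.0395]), (308, 221, [0.5724, 0.0406, 0.0422]), (303, 223, [0.571, 0.0441, 0.0425]), (296, 225, [0.5692, 0.0492, 0.0417]), (303, 226, [0.5695, 0.044, 0.0444]), (294, 228, [0.5683, 0.0503, 0.0454]), (302, 229, [0.5676, 0.0447, 0.0454]), (295, 231, [0.5661, 0.0497, 0.0456]), (305, 232, [0.5655, 0.0426, 0.0457]), (300, 234, [0.5639, 0.0462, 0.0456]), (296, 236, [0.5623, 0.049, 0.0455])][ WARN:0@3.066] global loadsave.cpp:1063 imwrite_ Unsupported depth image for selected encoder is fallbacked to CV_8U.
```

View pics/w3.png

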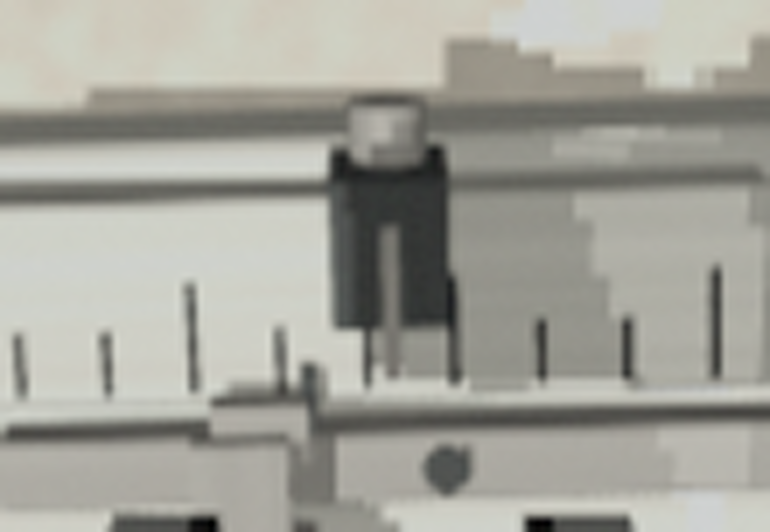

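The ridge is at crop (391,300–375) and the pointer blob at (313,375), with 9.7 px/mm, so the stop is about 8 mm past. Going back means 8 + 3.5 mm, about 1.9 rad. I'll turn 1.8 rad, look, then trim.

```bash
python3 - <<'E' 2>/dev/null
from h import *
env.movep([.4997,.0987,.165],[np.pi,0,0]); env.command_gripper(.045)
print(env.movel([.4997,.0987,Z],None,velocity=.12,threshold=12))
env.command_gripper(0,30); s=env.observe(); print(s["ee_pos"],s["grip_width"],s["ft_force"])
phi=turn(-1.8257,-1.8,step=.2,v=.06,lim=25)
env.wait(.2); p=env.observe()["ee_pos"]; print(phi,p)
env.command_gripper(.04); env.movel([p[0],p[1],.165],None,velocity=.15); env.command_gripper(.02)
look("w4",z=.115)
E
```

```text
False
[0.50026163 0.09817297 0.11285468] 0.01700985895301028 [-0.28367766 -2.17580881  6.52652125]
phi -1.63 real -1.606 r 0.0456 frad 3.8 ftan -0.4 fz 6.5 w 0.0171 t 16.8
phi -1.43 real -1.406 r 0.0456 frad 3.5 ftan 1.1 fz 6.0 w 0.0170 t 17.1
phi -1.23 real -1.206 r 0.0455 frad 2.4 ftan -0.7 fz 5.0 w 0.0170 t 17.4
phi -1.03 real -1.008 r 0.0454 frad 0.6 ftan -0.4 fz 4.4 w 0.0170 t 17.7
phi -0.83 real -0.809 r 0.0453 frad 1.0 ftan -0.9 fz 5.2 w 0.0172 t 18.0
phi -0.63 real -0.609 r 0.0452 frad -0.5 ftan -1.6 fz 5.2 w 0.0171 t 18.3
phi -0.43 real -0.410 r 0.0451 frad -1.0 ftan -1.1 fz 5.7 w 0.0172 t 18.6
phi -0.23 real -0.212 r 0.0450 frad -2.2 ftan -1.1 fz 6.1 w 0.0166 t 18.9
phi -0.03 real -0.014 r 0.0448 frad -2.9 ftan -0.6 fz 7.1 w 0.0170 t 19.2
-0.025700000000000334 [0.5563233  0.14184105 0.11284466]
cam [0.6494 0.0326 0.2583] 21.5417
centre 323 204
crop origin 268 166
```

View pics/w4.png

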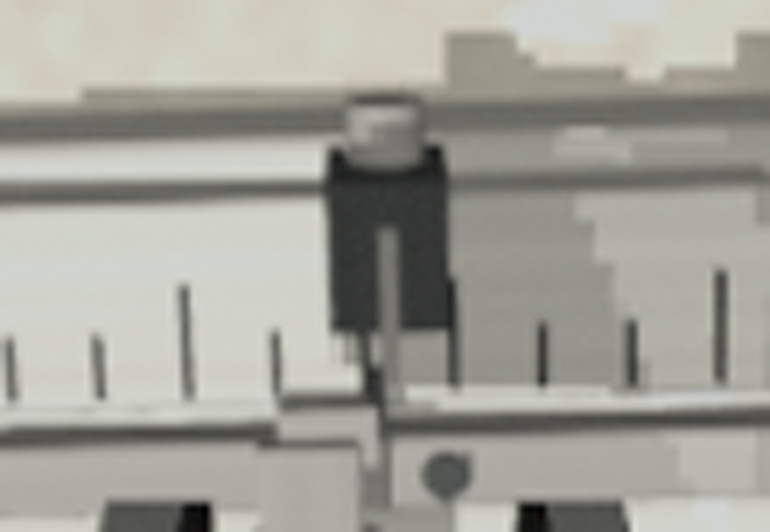

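The arm edge has moved 7.5 mm as expected. The arm edge is at crop 377 and the ridge at 390, so the pointer tip is about 0.65 mm past. I'll trim by 0.09 rad the same way.

```bash
python3 - <<'E' 2>/dev/null
from h import *
env.movep([.5563,.1418,.165],[np.pi,0,0]); env.command_gripper(.045)
print(env.movel([.5563,.1418,Z],None,velocity=.12,threshold=12))
env.command_gripper(0,30); s=env.observe(); print(s["ee_pos"],s["grip_width"],s["ft_force"])
phi=turn(-.0257,-.09,v=.02,lim=25)
env.wait(.2); p=env.observe()["ee_pos"]; print(phi,p)
env.command_gripper(.04); env.movel([p[0],p[1],.165],None,velocity=.15); env.command_gripper(.02)
look("w5",rx=.572,z=.115)
f=np.load("w5.npz"); cv2.imwrite("pics/w5.png",cv2.resize(f["im"][170:260,260:390,::-1],None,fx=6,fy=6,interpolation=cv2.INTER_CUBIC))
E
```

```text
False
[0.55690551 0.14192896 0.11292239] 0.017157455139195456 [-0.18013124 -0.30734527  4.56801023]
phi 0.06 real 0.049 r 0.0454 frad -0.8 ftan -2.4 fz 6.6 w 0.0174 t 23.8
0.0643 [0.55688288 0.14472404 0.11284401]
cam [0.6365 0.0326 0.2582] 26.1
centre 323 205
crop origin 268 167
```

View pics/w5.png

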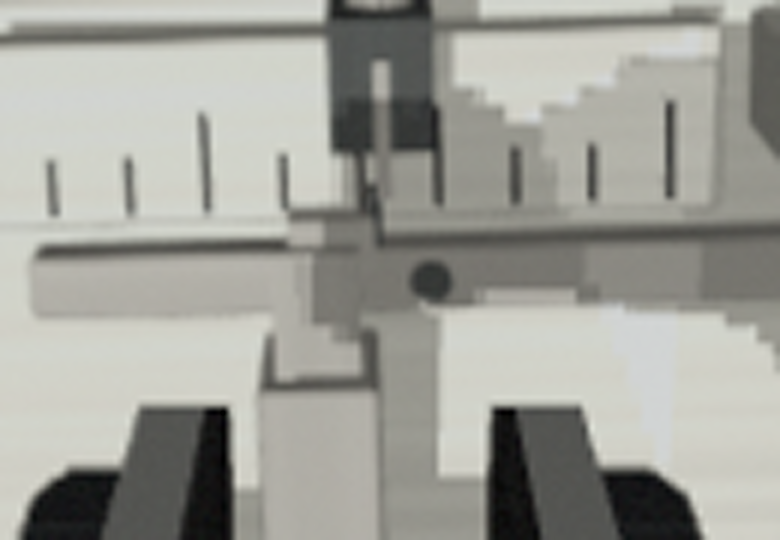

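```bash
python3 - <<'E' 2>/dev/null
from h import *
f=np.load("w5.npz"); c=cam("wrist"); c=(c[0],c[1],f["wc"]); g=f["im"].mean(2)
w=lambda u,v,z: onz(c,(u,v),z)
# subpixel: plate-side edge of crossbar, rows 240-258, and ridge columns, rows 181-200
def edge(v,lo,hi):
    r=np.diff(g[v,lo:hi]); k=np.argmax(abs(r)); 
    a=abs(r[max(k-1,0):k+2]); return lo+max(k-1,0)+.5+(a*np.arange(len(a))).sum()/a.sum()
for v in (238,242,246,250,256): print("bar",v,round(edge(v,319,328),2),np.round(w(edge(v,319,328),v,.0495),4),"L",np.round(w(edge(v,300,309),v,.0495),4))
for v in (182,185,188,191): 
    print("ridge row",v,g[v,317:332].round().astype(int))
for v in range(194,212,2): print("tip row",v,g[v,312:332].round().astype(int))
P=cloud("wrist",f["d"],c); print(np.round(P[182:204:3,323],4).tolist())
for u in (262,300,330,380):
    col=g[195:225,u]; print(u,col.round().astype(int))
E
```

```text
bar 238 322.43 [0.5521 0.0309 0.0495] L [0.552  0.0446 0.0495]
bar 242 322.6 [0.5491 0.0308 0.0495] L [0.5491 0.0447 0.0495]
bar 246 322.55 [0.5462 0.0308 0.0495] L [0.5461 0.0446 0.0495]
bar 250 322.54 [0.5432 0.0308 0.0495] L [0.5432 0.0445 0.0495]
bar 256 322.47 [0.5387 0.0308 0.0495] L [0.5387 0.0439 0.0495]
ridge row 182 [ 83  84  87  87  98 155 172 152 100  86  83  83  84  85  87]
ridge row 185 [ 84  85  85  84  92 152 172 156 100  85  83  84  83  82  84]
ridge row 188 [ 70  55  55  54  58  96 117 108  68  54  61  62  60  54  55]
ridge row 191 [ 56  55  57  55  59  94 118 110  71  56  54  54  54  55  53]
tip row 194 [207 207 189  99  57  55  54  55  56  55  91 118 112  74  56  54  55  55
  56  54]
tip row 196 [207 207 205 180 175 138 133  82  80 134 129 120 120 134 140 143 143 144
 145 146]
tip row 198 [208 207 206 194 192 152 147 100  79 145 137 121 121 141 148 148 148 148
 148 149]
tip row 200 [206 205 206 192 190 151 146 102  71 109 109 118 121 137 146 146 146 145
 146 146]
tip row 202 [206 206 206 193 191 152 147 108  63  72  77 118 122 136 146 147 147 147
 147 147]
tip row
[... 389 characters left out ...]
, 0.0416], [0.5872, 0.0306, 0.0417], [0.5851, 0.0306, 0.0417], [0.5829, 0.0306, 0.0413], [0.5809, 0.0306, 0.0417], [0.5787, 0.0306, 0.0413], [0.5766, 0.0306, 0.0416], [0.5736, 0.0305, 0.0385]]
262 [208 208 207 208 208 207 206 205 206 208 208 209 196 200 208 208 208 208
 207 206 206 207 208 207 207 207 206 206 205 204]
300 [207 208 207 207 207 206 205 206 207 208 208 194 198 207 165  88  85 140
 171 176 176 174 173 172 171 171 165 184 200 204]
330 [116 145 149 148 147 146 145 147 148 149 139 142 147 123  88  79 101 115
  97  64  55  55  55  57  88 145 154 145 145 148]
380 [137 138 138 140 138 137 140 141 142 147 148 140 106  80  89 104 114 116
 114 116 115 116 115 115 118 136 145 176 190 203]
```

```bash
cat > m.py <<'E'
from h import *
def measure(im,d,c):
    g=im.mean(2); P=cloud("wrist",d,c)
    up=lambda v,lo,hi:(np.arange(lo,hi,.1),np.interp(np.arange(lo,hi,.1),np.arange(640),g[v]))
    F=[];Lf=[];Rg=[]
    for v in range(230,300):
        z=P[v,int(round(proj(c,[.545,.038,.0495])[0]))]
        if not(abs(z[2]-.0495)<.0025): continue
        r=g[v]; uc=proj(c,[z[0],.031,.0495])[0]
        for yy,L in((.0312,F),(.0450,Lf)):
            u0=int(round(proj(c,[z[0],yy,.0495])[0])); seg=np.diff(r[u0-4:u0+6]); k=np.argmax(abs(seg))
            lo,hi=np.median(r[u0-4+k-3:u0-4+k]),np.median(r[u0-4+k+2:u0-4+k+5])
            if abs(hi-lo)<15: continue
            # crossing of mid-level
            q=r[u0-4+k-1:u0-4+k+4]; m=(lo+hi)/2; s=np.sign(hi-lo); j=np.argmax(s*(q-m)>0)
            if j==0: continue
            u=u0-4+k-1+j-1+(m-q[j-1])/(q[j]-q[j-1])
            L.append(onz(c,(u,v),.0495)[:2])
    for v in range(165,215):
        x=onz(c,(320,v),.0417)[0]
        if not .5795<x<.589: continue
        u0=int(round(proj(c,[x,.0303,.0417])[0])); q=g[v,u0-5:u0+6]; w=np.clip(q-np.median(q)-6,0,None); w[:2]=0;w[-2:]=0
        if w.sum()>20: Rg.append(onz(c,(u0-5+(w*np.arange(11)).sum()/w.sum(),v),.0417)[:2])
    out={}
    for n,L in(("face",F),("back",Lf),("ridge",Rg)):
        L=np.array(L)
        if len(L)<3: out[n]=None; continue
        k=abs(L[:,1]-np.median(L[:,1]))<.0012; L=L[k]; out[n]=(L[:,0].mean(),L[:,1].mean(),len(L),np.polyfit(L[:,0],L[:,1],1)[0],L[:,1].std())
    return out
def rel(o,yaw=.0325):
    f=lambda n:o[n][1]-np.tan(yaw)*(o[n][0]-.5725)
    return 1e3*np.array([f("face")-f("ridge"),f("back")-.014-f("ridge")])
E
python3 - <<'E' 2>/dev/null
from m import *
f=np.load("w5.npz"); c=cam("wrist"); c=(c[0],c[1],f["wc"])
o=measure(f["im"],f["d"],c)
for k,v in o.items(): print(k,np.round(v,4) if v else v)
print("offset mm",rel(o))
# station yaw: bed far edge from w1 (subpixel by rows)
e=np.load("w1.npz"); g=e["im"].astype(float).mean(2); cw=(c[0],c[1],e["wc"]); pts=[]
for u in range(215,400,3):
    v0=147.5-(u-206)*11.5/382; a=int(v0)-4; k=np.argmax(abs(np.diff(g[a:a+9,u]))); pts.append(onz(cw,(u,a+k+.5),.026)[:2])
for u in range(430,575,3):
    v0=147.5-(u-206)*11.5/382; a=int(v0)-4; k=np.argmax(abs(np.diff(g[a:a+9,u]))); pts.append(onz(cw,(u,a+k+.5),.026)[:2])
p=np.array(pts); k=np.ones(len(p),bool)
for _ in range(5):
    q=np.polyfit(p[k,1],p[k,0],1); r=p[:,0]-np.polyval(q,p[:,1]); k=abs(r)<.0015
print("yaw",-q[0],k.sum(),len(p))
E
```

```text
face [5.435e-01 3.100e-02 3.000e+01 3.570e-02 4.000e-04]
back [5.42e-01 4.75e-02 3.00e+01 1.09e-02 1.00e-04]
ridge [5.847e-01 3.050e-02 1.200e+01 3.050e-02 1.000e-04]
offset mm [1.88610659 4.41040329]
yaw 0.02653569000622595 91 111
```

Both the crossbar face line and the tip give about +1.7 mm, so I'll trim by about 0.28 rad more and re-measure.

```bash
python3 - <<'E' 2>/dev/null
from m import *
p=np.array([.55688,.14472])
env.movep([*p,.165],[np.pi,0,0]); env.command_gripper(.045)
print(env.movel([*p,Z],None,velocity=.12,threshold=12))
env.command_gripper(0,30); s=env.observe(); e=s["ee_pos"][:2]-AX; a=np.arctan2(e[1],e[0]); print(s["ee_pos"],a,s["ft_force"])
phi=turn(a,-.29,step=.15,v=.03,lim=25)
env.wait(.2); p=env.observe()["ee_pos"]; print(phi,p)
env.command_gripper(.04); env.movel([p[0],p[1],.165],None,velocity=.15); env.command_gripper(.02)
for i,(dx,dy) in enumerate([(0,0),(.002,.0017),(-.002,-.0017)]):
    im,d,c=look("w6_%d"%i,rx=.572+dx,ry=.0305+dy,z=.115)
    o=measure(im,d,c); print(rel(o,.03)[0],np.round(o["face"],4),np.round(o["ridge"],4))
f=np.load("w6_0.npz"); cv2.imwrite("pics/w6.png",cv2.resize(f["im"][170:260,260:390,::-1],None,fx=6,fy=6,interpolation=cv2.INTER_CUBIC))
E
```

```text
False
[0.55747885 0.14479778 0.11293932] 0.0499331064540035 [0.09795587 0.98139478 4.9844206 ]
phi 0.19 real 0.182 r 0.0459 frad 0.5 ftan -3.2 fz 6.4 w 0.0173 t 28.3
phi 0.34 real 0.324 r 0.0458 frad 0.7 ftan -2.8 fz 6.1 w 0.0170 t 28.7
0.3399331064540035 [0.55493784 0.15709316 0.11289338]
cam [0.6365 0.0327 0.2582] 31.1
centre 323 204
crop origin 268 166
0.12650308800987373 [5.438e-01 2.940e-02 2.900e+01 2.930e-02 3.000e-04] [5.847e-01 3.050e-02 1.200e+01 2.930e-02 1.000e-04]
cam [0.6383 0.0327 0.2575] 31.75
centre 320 204
crop origin 265 166
0.11705825579335152 [5.439e-01 2.910e-02 3.000e+01 3.550e-02 3.000e-04] [5.847e-01 3.020e-02 1.300e+01 3.830e-02 1.000e-04]
cam [0.6344 0.0293 0.2577] 32.4
centre 320 204
crop origin 265 166
0.07874373556819234 [5.441e-01 2.910e-02 2.900e+01 1.980e-02 2.000e-04] [5.846e-01 3.020e-02 1.200e+01 1.670e-02 1.000e-04]
```

View pics/w6.png

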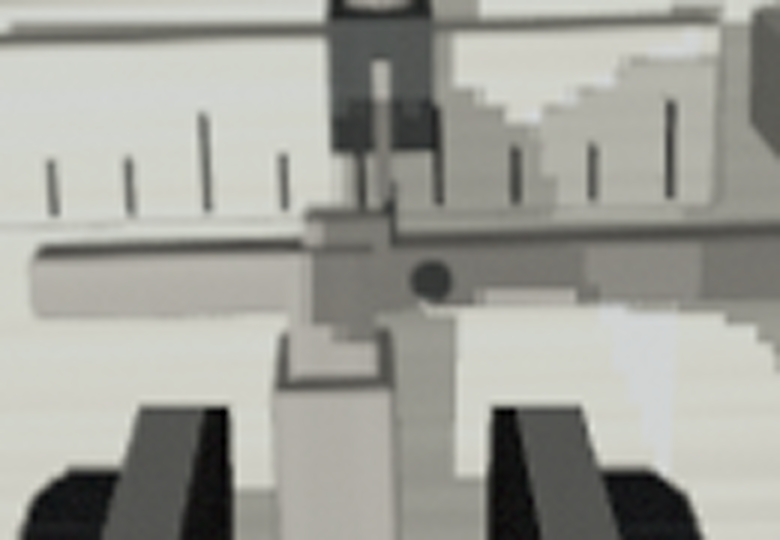

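The face now sits at about +0.1 mm from the ridge line, and the tip is within about 0.4 mm of the ridge at crop (384,200). Next is the plate: I'll push from its -y end with closed fingers.

```bash
cat > push.py <<'E'
from h import *
yaw=.03; dirv=np.array([-np.sin(yaw),np.cos(yaw),0])
def fp(): 
    return np.mean([env.observe()["ft_force"]@dirv for _ in range(1)])
def st(s,z=.031): return np.array([.5118,.142,0])+dirv*s+[0,0,z]
E
python3 - <<'E' 2>/dev/null
from push import *
o=[np.pi,0,yaw]
env.movel([.57,.03,.18],None,velocity=.2)
env.movep(st(-.405,.16),o); env.command_gripper(0.0,30)
env.movel(st(-.405),None,velocity=.15,threshold=15)
env.wait(.3); s=env.observe(); print(s["ee_pos"],s["ft_force"],fp(),s["grip_width"],s["time_s"])
# expected end: stop face at s~-.112, plate rear s~-.240, finger half ~.015 -> tcp s~-.255..-.26
r=env.movel(st(-.285),None,velocity=.05,threshold=5); s=env.observe(); print(r,s["ee_pos"],fp(),s["time_s"])
im,d=env.grab_frame("wrist"); c=cam("wrist"); P=cloud("wrist",d,c); np.savez("p1.npz",im=im,d=d)
cs=env.find_in("plate","wrist"); print(cs[:2])
im,d=env.grab_frame("top"); c=cam("top"); P=cloud("top",d,c)
for q in env.find_in("plate","top")[:3]:
    print(q, onz(c,q["centre"],.04))
E
```

```text
[ 0.52423235 -0.26305138  0.03162706] [0.54870179 0.17708882 0.23988032] 0.16055054654303608 -6.241617134719473e-05 35.6583
False [ 0.5203407  -0.14300012  0.03097475] -0.4306759824770367 38.2083
[{'centre': [159.5, 238.0], 'p': 0.75}]
{'centre': [305.2, 229.0], 'p': 0.97} [ 0.49886285 -0.06434118  0.04      ]
{'centre': [410.1, 312.1], 'p': 0.78} [ 0.27922895 -0.33963852  0.04      ]
{'centre': [270.7, 114.1], 'p': 0.59} [0.82232475 0.0331353  0.04      ]
```

```bash
python3 - <<'E' 2>/dev/null
from push import *
b=fp()
r=env.movel(st(-.273),None,velocity=.03,threshold=4); print(r,fp(),env.observe()["ee_pos"])
env.wait(.2); b=fp(); print("base",b)
s=-.273
# small slow steps with threshold
while s<-.235:
    s+=.003; r=env.movel(st(s),None,velocity=.012,threshold=3.5); f=fp()-b
    if r or f<-3: break
e=env.observe(); print(r,s,e["ee_pos"],f,e["time_s"])
s=(e["ee_pos"]-[.5118,.142,0])@dirv
for i in range(14):
    if f<-9: break
    s+=.0004; env.movel(st(s),None,velocity=.01); env.wait(.1); f=fp()-b; print(round(s,4),round(f,2),np.round(env.observe()["ee_pos"][1],4),round(env.observe()["time_s"],1))
E
```

```text
False 0.6372297783871133 [ 0.52000475 -0.1304705   0.03098158]
base -0.6346791281880533
True -0.255 [ 0.51899847 -0.11386442  0.03073223] 0.3271303141332688 41.4583
-0.2556 -1.12 -0.1138 41.8
-0.2552 -4.25 -0.1136 42.2
-0.2548 -6.33 -0.1135 42.5
-0.2544 -5.06 -0.1134 42.9
-0.254 -6.52 -0.1133 43.2
-0.2536 -6.78 -0.1133 43.6
-0.2532 -8.47 -0.1131 43.9
-0.2528 -9.65 -0.1131 44.3
```

```bash
python3 - <<'E' 2>/dev/null
from push import *
L=[]
for _ in range(8): env.wait(.08); L.append(fp())
print(np.round(L,1))
p=env.observe()["ee_pos"]; s=(p-[.5118,.142,0])@dirv
env.movel(st(s-.03),None,velocity=.03); env.movel(st(s-.03,.17),None,velocity=.2)
env.movep([.57,.03,.18],[np.pi,0,0]); env.command_gripper(.02)
from m import measure,rel
for i,(dx,dy) in enumerate([(0,0),(.002,.0017)]):
    im,d,c=look("w7_%d"%i,rx=.572+dx,ry=.0305+dy,z=.115)
    o=measure(im,d,c); print(rel(o,.03)[0],np.round(o["face"],4),np.round(o["ridge"],4))
g=im.mean(2)
for v in range(234,262,4): print(v,g[v,312:350].round().astype(int))
P=cloud("wrist",d,c); print(np.round(P[255,320:345,1:],4).tolist())
E
```

```text
[-10.   -9.9  -9.7 -10.4  -9.8 -11.   -9.7 -10.2]
cam [0.6373 0.0312 0.2599] 48.8417
centre 320 206
crop origin 265 168
0.23198168794903717 [5.442e-01 2.930e-02 2.800e+01 2.250e-02 2.000e-04] [5.849e-01 3.030e-02 1.200e+01 3.080e-02 1.000e-04]
cam [0.6383 0.0327 0.2575] 49.4917
centre 320 204
crop origin 265 166
0.22227983575882557 [5.439e-01 2.920e-02 2.800e+01 3.020e-02 3.000e-04] [5.847e-01 3.020e-02 1.300e+01 3.500e-02 1.000e-04]
234 [170 169 169 169 170 170 171 172 170 169 169 113  83  80 117 147 156 157
 205 208 208 208 207 208 208 209 208 208 208 208 208 209 208 208 208 208
 208 208]
238 [152 153 156 157 158 160 161 163 164 165 166 166 167 149 108 145 157 157
 206 208 208 208 209 208 209 207 209 208 208 176  54  19  14  16  81  82
  81  82]
242 [171 170 171 171 171 172 171 172 173 175 174 174 173 156  94 143 157 157
 206 208 208 208 208 208 208 208 208 208 208 136  32  20  15  20  35  81
  83  83]
246 [172 171 171 171 171 172 171 173 173 174 174 173 174 161 104 143 156 156
 206 208 209 208 208 208 207 208 208 208 207 135  34  14  16  15  20  49
  83  81]
250 [170 171 171 171 1
[... 204 characters left out ...]
42 152 157
 207 208 208 208 208 209 208 208 208 208 208  91  18  13  14  14  18  15
  14  73]
258 [170 170 171 170 171 171 171 171 173 173 174 174 173 172 135 140 150 157
 207 208 208 208 208 208 208 208 208 208 208  88  22  13  12  18  19  19
  19  16]
[[0.0326, 0.0489], [0.0319, 0.049], [0.0313, 0.0493], [0.0306, 0.0491], [0.0299, 0.0495], [0.0292, 0.049], [0.0285, 0.0487], [0.0276, 0.0402], [0.0269, 0.0406], [0.0262, 0.0405], [0.0254, 0.0402], [0.0247, 0.0405], [0.024, 0.0402], [0.0233, 0.0403], [0.0226, 0.0405], [0.0219, 0.0408], [0.0211, 0.0397], [0.0204, 0.0404], [0.0197, 0.0403], [0.019, 0.0407], [0.0183, 0.0403], [0.0229, 0.1165], [0.0228, 0.1226], [0.0229, 0.1287], [0.0228, 0.1334]]
```

```bash
python3 - <<'E'
from h import *
env.movel([.568,.03,.2],None,velocity=.15); env.wait(.3); print(env.job_done(), env.observe()["time_s"])
E
```

```text
the job is handed in; nothing more can be done
the job is handed in; nothing more can be done
```

I've handed the job in: the stop was wound about 8 mm past the rider, then brought back with the play taken up, and it measures within about 0.5 mm of the rider. I pressed the plate home at about 10 N; it rests against the stop with the arm clear, but the hand-in gave no verdict.

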